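Set up the parts counter: hang the catch basket, seat the drive collar and hold it home

ROBOT

A 6-joint arm with a two-finger parallel gripper is mounted at the origin on the work surface. World frame = base frame: x ahead of the robot, y to its left, z up, the work surface at z = 0. Lengths are in m, angles in degrees, forces in N, time in s.
With the tool pointing down it reaches from about 0.4 to 0.825 m from the base axis. Payload 7 kg.
Tool frame: the origin (TCP) lies midway between the tips of the shut fingers; the grasp point (between the pads) lies 19 mm behind it; z points along the fingers, y is the line along which they close (so a half turn about z gives the same grasp; the last joint's range is limited). The gripper opens to 88 mm and grips with 3 to 60 N. Pads are 19 mm wide; open, the fingers measure 130 mm over their backs; the gripper's body (78 mm by 193 mm) begins 47 mm behind the grasp point.
Start: joints at [83.371, 20.546, 0.682, 0, -70.136, -16.507], TCP at [0.265, 0.621, 0.227] pointing down, gripper open.
Joint ranges: [-176.03, 176.03], [-82.01, 121.73], [-58.28, 71.71], [-173.87, 95.51], [-174.79, -0.11], [-173.66, 173.66]. Speed limits (degrees/s): [136.94, 136.94, 172.46, 180, 180, 180].

INTERFACE

Orientations are given as [roll, pitch, yaw] about the fixed x, y, z axes, in that order (R = Rz(yaw) Ry(pitch) Rx(roll)).
In Python, from plant import ctrl gives the robot as it stands. The module is installed in compiled form; this text tells all that it offers.
- The arm moves only by the tool send_rows, never from a script. Its argument "plan" is a list that holds one entry, the list of rows, each a list of 6 numbers: the shift along the tool's x, y, z in shares of 40 cm (1.0 is 40 cm), then the turn, a rotation vector about the tool's x, y, z in a scale on which 1.0 is 120 degrees. A call has 1 to 8 rows; each row is the pose to reach, as a shift and turn from the pose commanded when the call began, along the tool's axes at that moment; what a row does not reach only later rows make up. A row lasts 1/12 s, in which the tool goes at most 41.7 mm and 7.16 degrees, less where a joint would pass 70% of its speed; a pose out of reach is approached as far as the arm can. No shift or turn number may pass 1 either way. A call with a gripper value outside its range is refused whole. "fingers" is the opening, from 0 (shut) to 1 (fully open), set as the call begins (left out, the last holds). The fingers move at their own pace and stop on an object; the grip force is fixed at half the most. Time passes only in rows, so rows that repeat a pose let the fingers close. It gives the time, the measured TCP pose, the force, the opening and the grip force at its end, in the units of the state.
- ctrl.get_obs(): the state, without advancing time (a new reading comes with each control period).
- ctrl.snapshot(name): name is "side" or "top"; returns a dict with "img" (420x560x3 uint8, red, green, blue), "K" (3x3 intrinsics, pixels), "k1" (the pictures are not rectified: a ray, as slopes to the right and down, at radius r is drawn at 1 + k1 r^2 times it, then the intrinsics apply), "pose" (4x4, takes a point from camera to world coordinates). Camera axes: x right, y down, z forward; pixel columns grow to the right and rows downward; lengths in m; the calibration is good to about 2 mm. A picture is of the moment at which its call begins. There is no depth.
- ctrl.close_job(): hands the job in; it is judged then, once.
The state is a dict: "clock": time; "joint_pos": joint angles; "qvel": joint speeds; "tau": joint torques, N m; "tool_pos": TCP position; "orientation": TCP orientation; "force": force on the tool from outside, world axes, zero at the start; "moment": the same for the moment, N m; "opening": finger opening in m; "gripper_force": force on a finger pad.
Only numpy, scipy, OpenCV 4.12 (cv2) and the standard library are available. Lean on these libraries where they do the work, as an engineer would, in place of code of your own. Each camera call takes 0.05 s, during which the arm holds its last target. There are 200 camera calls.

TASK

Get the parts counter ready for the next batch of capsule fillings. First hang the basket that has the hoop handle by its handle on the hook over the counter's outlet chute and let go of it; then turn the knurled collar on the counter's spindle until its hidden keyways drop over the drive pins, press it fully home against its spring, and finish while still holding it down there, so that I can tighten its locking screw. Leave the other things on the table where they are.

Things in the scene. Friction and masses are not known exactly. Their poses are not given: they have to be found in the camera images.
- machine: parts counter, fixed: grey housing 250 (x) x 240 (y) x 165 mm high, control panel on -x, hook and chute on its +y side. On top a feed disc (face at z 170 mm) inside a steel bowl wall, outer radius 104 mm, up to z 187 mm. Origin at table level on the spindle axis (housing centre), z up
- hook_seat (a point): top of the hook's rod in its dip, where the handle hangs: machine (0, 196, 154) mm, machine axes. The 8 mm rod leaves the housing 76 mm inward, over the chute, and runs along machine +y, falling slightly outward. The handle lies across the rod: basket x along machine x, either way round. Hung, the basket clears the table by 22 mm
- hook_tip (a point): top of the hook's upturned outer end: machine (0, 213, 170) mm, 16 mm higher than hook_seat. The handle comes in over it from outside (along machine -y), 20 to 25 mm above its hung height, then down into the dip
- chute_lip (a point): middle of the lower edge of the steel chute's outer end: machine (0, 165, 112) mm. The chute is 28 mm wide, up to z 130 mm, and juts 45 mm from the +y side, under the rod. The hung basket's rim is at z 78 mm and reaches under the chute, so the basket comes in sideways beneath it, not from above
- basket: catch basket: black perforated plastic, 110 (x) x 90 (y) x 55 mm high, about 0.2 kg, upright on the table, origin under its centre, z up. Its stiff hoop handle of 9 mm round bar stands over the middle in its own xz plane
- bail (a point): crest of the basket's handle, on the bar's axis: basket (0, 0, 136) mm, basket axes; hung, it is 4.5 mm above hook_seat. The top bar runs along basket x from -42 to 42 mm, its axis falling evenly from 136 mm at the crest to 129 mm at those ends. Pinched across the bar 27 mm to one side (axis z 131.5 mm), fingers 22 mm wide clear the hook's rod
- collar: knurled collar: loose aluminium cap, about 0.16 kg, slipped over the spindle, resting on its pins 12 mm above home. Knurled head 56 mm across from 30 to 46 mm above its underside, smooth skirt 52 mm across below with a flush locking screw, closed on top. Origin at the centre of its underside, z up. Blind bore with three hidden keyways 120 deg apart, 9 mm wide, open below
- collar_top (a point): centre of the collar's top, 46 mm above its underside. From the start the collar needs a turn of 0.35 to 1.2 rad clockwise seen from above until its keyways meet the spindle's three 5 mm pins (0.1 rad play either side). The pins' angle is hidden and differs from run to run; the spindle is braked and does not turn
- spindle_home (a point): where the centre of the collar's underside is when fully home on its shoulder: on the spindle axis, machine (0, 0, 178) mm, z up. With its keyways over the pins the collar drops 7 mm from its resting height on to a spring washer, then must be pushed 5 mm more: 3.5 N at first, 9.5 N at home. It springs back 5 mm if not held down
- bin: white perforated open basket without a handle, 190 x 140 x 65 mm, on the table, origin under its centre; leave it alone
- capsule0: clear half shell of a toy capsule, 51 mm across, 28 mm high, origin under its centre; leave it alone
- capsule1: another clear capsule half shell, 51 mm across, 28 mm high; leave it alone
- tape: roll of tape lying flat, 96 mm across, 24 mm high, origin under its centre; leave it alone
- bottle: small clear jar with a paper label and white cap, 44 mm across, 85 mm high, origin under its centre; leave it alone
- driver: screwdriver with a black handle lying on the table, about 200 mm long; leave it alone
- spacer: plain smooth aluminium ring lying on the table, 52 mm across, 12 mm high (not the collar); leave it alone
Mind the look-alikes: they are no part of the job. There is more than one size of the collar; the one meant has the size given above.

How it is judged:
By the outcome, as a careful person would: the job done as asked, in the order asked, and still so for the second after the job is handed in, while the arm keeps its last pose, push and grip.
It also fails if it takes over 58 s, if anything falls off the work surface, if the arm or the gripper's body presses on something with over 40 N, if the wrist force passes 120 N, or if a joint passes its speed limit or range.

## Working session

There is one attempt and no reset: what is moved stays moved. The work goes in short steps, Python scripts to look and compute and a tool call to move; the robot and the scene stay as the last step left them, time stands still between calls to the robot, and variables do not carry over. Pictures are saved under pics/ and viewed, at most 10 in all, crops included, and the job is handed in when it is done.

Besides the shell and the picture viewer there is one more tool, called after "Emit:" by a JSON object that holds its "op" and its "data", one argument or row to a line. send_rows: Moves the arm, as the interface text tells. Its arguments: {"type":"object","properties":{"plan":{"type":"array","items":{"type":"array","items":{"type":"array","items":{"type":"number"}}}},"fingers":{"type":"number"}},"required":["plan"]}

```bash
mkdir -p pics
cat > h.py <<'E'
import numpy as np,cv2,json
from scipy.spatial.transform import Rotation as R
from plant import ctrl
def snap(n,f):
    s=ctrl.snapshot(n); cv2.imwrite(f'pics/{f}.png',s['img'][:,:,::-1]); np.savez(f'pics/{f}.npz',**{k:np.array(s[k]) for k in('img','K','k1','pose')}); return s
def load(f): return dict(np.load(f'pics/{f}.npz'))
def dist(s): return np.array([float(s['k1']),0,0,0,0])
def ray(s,uv):
    p=cv2.undistortPoints(np.array([[uv]],float),s['K'],dist(s))[0,0]
    return s['pose'][:3,3],s['pose'][:3,:3]@np.r_[p,1]
def onz(s,uv,z):
    o,d=ray(s,uv); return o+d*(z-o[2])/d[2]
def proj(s,P):
    P=np.atleast_2d(P).astype(float); T=np.linalg.inv(s['pose'])
    return cv2.projectPoints(P,cv2.Rodrigues(T[:3,:3])[0],T[:3,3],s['K'],dist(s))[0][:,0]
def tri(s1,a,s2,b):
    o1,d1=ray(s1,a);o2,d2=ray(s2,b)
    t=np.linalg.lstsq(np.c_[d1,-d2],o2-o1,rcond=None)[0]
    p,q=o1+d1*t[0],o2+d2*t[1]; return (p+q)/2,np.linalg.norm(p-q)
E
python3 - <<'E'
from h import *
for n in('side','top'):
    s=snap(n,n+'0'); print(n,s['K'].tolist(),s['k1'],np.round(s['pose'],3).tolist())
o=ctrl.get_obs(); print(o)
E
```

```text
side [[496.8833355992318, 0.0, 283.1505287280039], [0.0, 496.8833355992318, 206.96173864980267], [0.0, 0.0, 1.0]] -0.013900719966048889 [[0.882, -0.299, 0.364, 0.034], [-0.471, -0.582, 0.663, -0.92], [0.013, -0.756, -0.654, 1.068], [0.0, 0.0, 0.0, 1.0]]
top [[428.5309810173394, 0.0, 277.28132752677357], [0.0, 428.5309810173394, 208.43757283629205], [0.0, 0.0, 1.0]] -0.07144300613128975 [[-0.01, -0.99, 0.142, 0.387], [-1.0, 0.008, -0.013, 0.024], [0.012, -0.142, -0.99, 1.414], [0.0, 0.0, 0.0, 1.0]]
{'clock': 0.1, 'joint_pos': array([ 8.33697637e+01,  2.05882111e+01,  6.39958847e-01, -1.65050914e-02,
       -7.01364017e+01, -1.65089151e+01]), 'qvel': array([-0.11039684,  0.00862961,  0.02488957,  0.10413334,  0.06039233,
        0.02947113]), 'tau': array([-2.46845695e-03, -5.84163237e+01,  2.93749398e+01,  7.01562837e+00,
        1.01862982e-02, -4.32853369e-05]), 'tool_pos': array([0.26509119, 0.62029999, 0.22571743]), 'orientation': array([ 1.79914426e+02, -9.18064924e-03, -2.31447641e+01]), 'force': array([-0.06523101,  0.01640486,  0.26721399]), 'moment': array([-0.01424594, -0.0333861 , -0.06534003]), 'gripper_force': 0.0, 'opening': 0.08729708745119735}
```

View pics/side0.png

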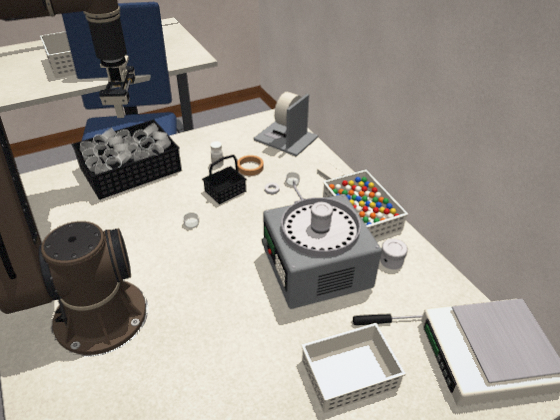

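View pics/top0.png

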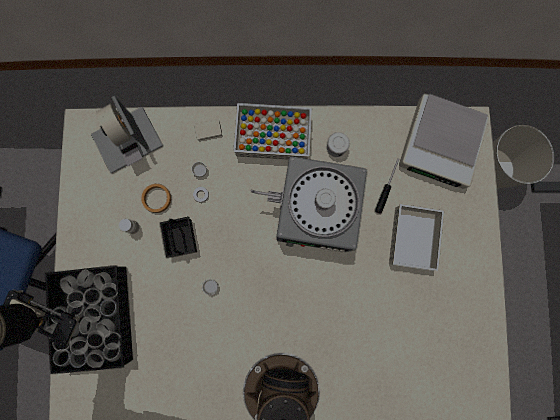

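The side view shows the machine at about (320,250) with the collar at (321,214) and the basket at (225,180). In the top view the machine is at (322,203) with its hook pointing left at (255,195), and the basket is at (180,238). I'll zoom in next.

Run:
```python
from h import *
def crop(f,x0,y0,w,h,k):
    im=cv2.imread(f'pics/{f}.png')[y0:y0+h,x0:x0+w]
    im=cv2.convertScaleAbs(cv2.resize(im,None,fx=k,fy=k,interpolation=cv2.INTER_CUBIC),alpha=1.5,beta=15)
    for x in range((x0+9)//10*10,x0+w,10):
        cv2.line(im,((x-x0)*k,0),((x-x0)*k,6 if x%50 else 14),(0,255,255),1)
        if x%20==0: cv2.putText(im,str(x),((x-x0)*k-8,24),0,.35,(0,0,255),1)
    for y in range((y0+9)//10*10,y0+h,10):
        cv2.line(im,(0,(y-y0)*k),(6,(y-y0)*k),(0,255,255),1)
        if y%20==0: cv2.putText(im,str(y),(8,(y-y0)*k+4),0,.35,(0,0,255),1)
    return im
cv2.imwrite('pics/c1.png',crop('top0',155,145,220,120,3))
cv2.imwrite('pics/c2.png',crop('side0',190,140,195,165,4)[:, :780][:600])
```

```text
(no output)
```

View pics/c1.png

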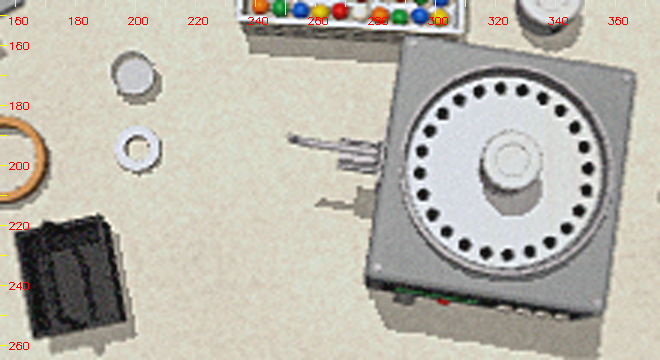

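View pics/c2.png

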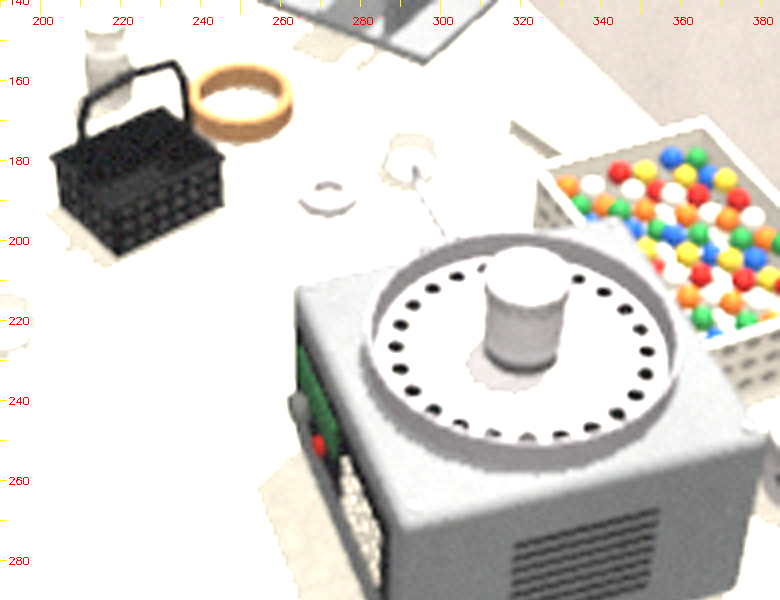

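Top crop: housing corners (289,158), (367,168), (356,251), (277,239), collar top (326,198), hook tip (252,191), basket rim corners (160,222), (190,217), (197,253), (166,258). Side crop: housing corners (264,212), (287,272), (381,250), basket handle top from (212,165) to (234,156). I'll fit poses to these.

```bash
cat > fit.py <<'E'
from h import *
from scipy.optimize import least_squares
T,S=load('top0'),load('side0')
def fit(obs,x0):
    def P(x,p): c,s=np.cos(x[2]),np.sin(x[2]); return np.array([x[0]+c*p[0]-s*p[1],x[1]+s*p[0]+c*p[1],p[2]])
    f=lambda x:np.concatenate([proj(s,P(x,p))[0]-uv for s,p,uv in obs])
    r=least_squares(f,x0,loss='soft_l1'); return r.x,r.fun.reshape(-1,2),P
a,b,h=.125,.12,.165
M=[(T,(a,b,h),(289.3,158.3)),(T,(a,-b,h),(367,168.3)),(T,(-a,-b,h),(355.7,251)),(T,(-a,b,h),(277,239.3)),
 (S,(-a,b,h),(264.3,212.5)),(S,(-a,-b,h),(287.5,271.8)),(S,(a,-b,h),(381.5,250)),(S,(a,b,h),(343.8,195.5)),
 (T,(0,0,.236),(325.7,198.3)),(S,(0,0,.236),(321.7,209.3)),(T,(0,.213,.168),(252,191))]
a,b,h=.055,.045,.055
B=[(T,(a,b,h),(160,222.3)),(T,(a,-b,h),(190,217.3)),(T,(-a,-b,h),(197.3,252.7)),(T,(-a,b,h),(166.3,257.7)),
 (S,(-a,b,h),(203,179.25)),(S,(a,b,h),(231,167)),(S,(a,-b,h),(245.75,179.25)),(S,(-a,-b,h),(219.5,190)),
 (S,(-.042,0,.133),(212,165)),(S,(.042,0,.133),(233.8,155.8))]
for o,x0 in((M,(.65,-.1,0)),(B,(.6,.35,0))):
    x,r,P=fit(o,x0); print(np.round(x[:2],4),np.degrees(x[2]).round(2)); print(np.round(r,1).tolist())
E
python3 fit.py
```

```text
[ 0.5795 -0.1273] -9.77
[[-0.1, -1.8], [1.1, 1.1], [1.3, 0.9], [-1.1, -0.5], [-2.8, -2.6], [2.1, 0.7], [1.4, -0.1], [1.0, -2.7], [-0.0, 1.3], [-0.4, -0.4], [-0.4, 0.9]]
[0.491 0.321] 10.9
[[1.6, 1.1], [-0.7, 0.6], [-2.1, -0.9], [1.0, -0.3], [0.4, -0.4], [-0.2, -0.3], [0.4, 0.1], [-1.1, 2.3], [0.2, -0.4], [0.2, -0.5]]
```

```bash
cat > go.py <<'E'
import sys
from h import *
# target TCP x y z(m) yaw(deg), tool down -> shift cm, turn deg in present tool axes
def go(x,y,z,yaw):
    o=ctrl.get_obs(); Rc=R.from_euler('xyz',o['orientation'],degrees=True); Rt=R.from_euler('xyz',[180,0,yaw],degrees=True)
    print(np.round(o['tool_pos'],4),np.round(o['orientation'],2),'| shift cm',np.round(100*Rc.inv().apply(np.array([x,y,z])-o['tool_pos']),2),'turn',np.round((Rc.inv()*Rt).as_rotvec(degrees=True),2))
if __name__=='__main__': go(*map(float,sys.argv[1:5]))
E
python3 go.py .4645 .3159 .19 10.9
```

```text
[0.2651 0.6203 0.2257] [ 1.7991e+02 -1.0000e-02 -2.3140e+01] | shift cm [30.3  20.15  3.61] turn [ 9.000e-02  2.000e-02 -3.404e+01]
```

The rows are not in the units I measure in: shifts go in shares of 40 cm and turns go in shares of 120 degrees. I convert before sending: 30.3 cm / 40 = 0.7575, 22 cm / 40 = 0.55, -34 degrees / 120 = -0.2833.

Emit:
{"op": "send_rows", "data": {
  "plan": [
    [[0.1875,0.125,0,0,0,-0.0667],[0.375,0.25,0,0,0,-0.1417],[0.55,0.375,0,0,0,-0.2083],[0.7575,0.505,0.025,0,0,-0.2833],[0.7575,0.505,0.09,0,0,-0.2833],[0.7575,0.505,0.09,0,0,-0.2833],[0.7575,0.505,0.09,0,0,-0.2833],[0.7575,0.505,0.09,0,0,-0.2833]]
  ],
  "fingers": 1
}}

```text
clock: 0.77
tool_pos: [0.4467, 0.3418, 0.196]
orientation: [-180.0, 0.0, 10.9]
force: [0.3, 0.8, 0.8]
opening: 0.0878
gripper_force: 0.0
```

Emit:
{"op": "send_rows", "data": {
  "plan": [
    [[0,0,0,0,0,0],[0,0,0,0,0,0],[0,0,0,0,0,0]]
  ]
}}

```text
clock: 1.02
tool_pos: [0.4464, 0.3436, 0.1963]
orientation: [-180.0, 0.0, 10.8]
force: [-0.2, 1.0, -0.6]
opening: 0.0879
gripper_force: 0.0
```

```bash
python3 go.py .4645 .3159 .1125 10.9
python3 - <<'E'
from h import *
o=ctrl.get_obs();print(o['joint_pos'])
im=[]
for n,(x0,y0) in(('side',(150,90)),('top',(120,170))):
    s=snap(n,n+'1'); im.append(cv2.resize(s['img'][y0:y0+130,x0:x0+130,::-1],None,fx=3,fy=3,interpolation=cv2.INTER_CUBIC))
cv2.imwrite('pics/c3.png',cv2.convertScaleAbs(np.hstack(im),alpha=1.5,beta=20))
E
```

```text
[0.4464 0.3436 0.1963] [-180.     0.    10.8] | shift cm [1.26 3.06 8.38] turn [-0.   0.  -0.1]
[ 5.74894259e+01  1.13624488e+01 -1.61628726e+01 -1.09152530e-03
 -6.24746489e+01  4.33083104e+01]
```

View pics/c3.png

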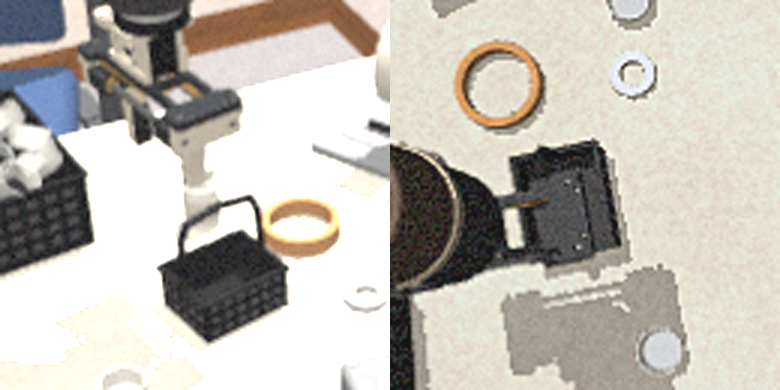

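The gripper is still about 3 cm short of the bar on its +y side. The handle shows at side crop (220,205) and the gripper is behind it. I'll move over it first, then down.

Scaled: 8.4 cm / 40 = 0.21, 6 cm / 40 = 0.15.

Emit:
{"op": "send_rows", "data": {
  "plan": [
    [[0.0325,0.0775,0,0,0,0],[0.0325,0.0775,0,0,0,0],[0.0325,0.0775,0,0,0,0],[0.0325,0.0775,0.075,0,0,0],[0.0325,0.0775,0.15,0,0,0],[0.0325,0.0775,0.21,0,0,0],[0.0325,0.0775,0.21,0,0,0],[0.0325,0.0775,0.21,0,0,0]]
  ]
}}

```text
clock: 1.78
tool_pos: [0.4641, 0.3162, 0.1118]
orientation: [179.9, 0.1, 11.0]
force: [0.5, 0.2, 1.7]
opening: 0.0876
gripper_force: 0.0
```

```bash
python3 go.py .4645 .3159 .1125 10.9
python3 - <<'E'
from h import *
im=[]
for n,(x0,y0) in(('side',(165,100)),('top',(120,170))):
    s=snap(n,n+'2'); im.append(cv2.resize(s['img'][y0:y0+130,x0:x0+130,::-1],None,fx=3,fy=3,interpolation=cv2.INTER_CUBIC))
cv2.imwrite('pics/c4.png',cv2.convertScaleAbs(np.hstack(im),alpha=1.5,beta=20))
E
```

```text
[0.4641 0.3162 0.1118] [1.7989e+02 9.0000e-02 1.0950e+01] | shift cm [ 0.04  0.04 -0.07] turn [0.11 0.09 0.05]
```

View pics/c4.png

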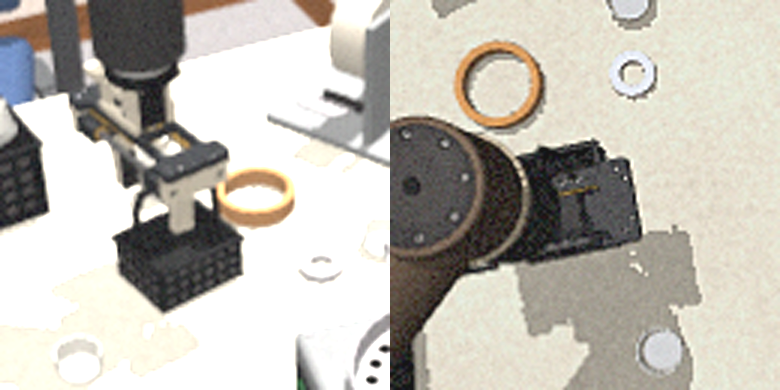

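The fingers straddle the bar: the front finger is at side crop (182,205) with the handle behind it. I'll close the gripper and lift.

Emit:
{"op": "send_rows", "data": {
  "plan": [
    [[0,0,0,0,0,0],[0,0,0,0,0,0],[0,0,0,0,0,0],[0,0,0,0,0,0],[0,0,0,0,0,0],[0,0,0,0,0,0],[0,0,0,0,0,0],[0,0,0,0,0,0]]
  ],
  "fingers": 0
}}

```text
clock: 2.55
tool_pos: [0.4648, 0.3157, 0.1123]
orientation: [180.0, 0.0, 10.9]
force: [0.6, 0.1, -0.4]
opening: 0.0398
gripper_force: 0.0
```

Emit:
{"op": "send_rows", "data": {
  "plan": [
    [[0,0,0,0,0,0],[0,0,0,0,0,0],[0,0,0,0,0,0],[0,0,0,0,0,0]]
  ]
}}

```text
clock: 2.88
tool_pos: [0.4649, 0.316, 0.1124]
orientation: [-180.0, -0.0, 10.9]
force: [-0.1, 1.8, 1.5]
opening: 0.0132
gripper_force: 0.5
```

Emit:
{"op": "send_rows", "data": {
  "plan": [
    [[0,0,0,0,0,0],[0,0,0,0,0,0],[0,0,0,0,0,0],[0,0,0,0,0,0],[0,0,0,0,0,0],[0,0,0,0,0,0]]
  ]
}}

```text
clock: 3.38
tool_pos: [0.4649, 0.3159, 0.1125]
orientation: [-180.0, -0.0, 10.9]
force: [0.4, 1.3, 2.1]
opening: 0.0078
gripper_force: 30.0
```

Emit:
{"op": "send_rows", "data": {
  "plan": [
    [[0,0,-0.0125,0,0,0],[0,0,-0.0375,0,0,0],[0,0,-0.075,0,0,0],[0,0,-0.1125,0,0,0],[0,0,-0.15,0,0,0],[0,0,-0.175,0,0,0],[0,0,-0.175,0,0,0],[0,0,-0.175,0,0,0]]
  ]
}}

```text
clock: 4.05
tool_pos: [0.4647, 0.3157, 0.1826]
orientation: [-180.0, -0.0, 10.8]
force: [-0.9, 0.1, -4.2]
opening: 0.0078
gripper_force: 30.0
```

```bash
python3 - <<'E'
from h import *
s=snap('side','side3'); c=cv2.resize(s['img'][80:230,150:320,::-1],None,fx=4,fy=4,interpolation=cv2.INTER_CUBIC)
cv2.imwrite('pics/c5.png',cv2.convertScaleAbs(c,alpha=1.4,beta=20))
E
python3 go.py .60 .19 .18 -9.8
```

```text
[0.4643 0.3153 0.1818] [1.7999e+02 5.0000e-02 1.0840e+01] | shift cm [10.97 14.86  0.17] turn [2.000e-02 5.000e-02 2.064e+01]
```

View pics/c5.png

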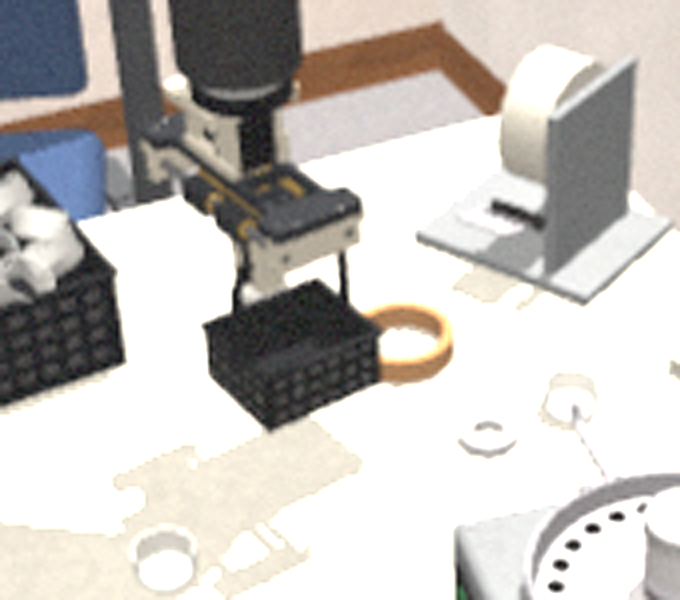

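The basket is held level, with its bottom at about side crop (270,425), clear of the table. Next it goes outside the hook.

Scaled: 15.7 cm / 40 = 0.3925, 14.8 cm / 40 = 0.37, 20.6 degrees / 120 = 0.1717.

Emit:
{"op": "send_rows", "data": {
  "plan": [
    [[0.05,0.075,0,0,0,0.025],[0.1125,0.15,0,0,0,0.0667],[0.175,0.225,0,0,0,0.1083],[0.225,0.3,0,0,0,0.1417],[0.275,0.37,0,0,0,0.1717],[0.2875,0.3925,0,0,0,0.1717],[0.2875,0.3925,0,0,0,0.1717],[0.2875,0.3925,0,0,0,0.1717]]
  ]
}}

```text
clock: 4.77
tool_pos: [0.6069, 0.1821, 0.1805]
orientation: [179.9, 0.1, -9.8]
force: [0.5, -0.0, -1.9]
opening: 0.0081
gripper_force: 30.0
```

Emit:
{"op": "send_rows", "data": {
  "plan": [
    [[0,0,0,0,0,0],[0,0,0,0,0,0],[0,0,0,0,0,0],[0,0,0,0,0,0]]
  ]
}}

```text
clock: 5.1
tool_pos: [0.6069, 0.184, 0.1825]
orientation: [-180.0, -0.0, -9.7]
force: [-0.2, -0.4, -1.6]
opening: 0.0077
gripper_force: 30.0
```

```bash
python3 go.py .6048 .1789 .1565 -9.8
python3 - <<'E'
from h import *
s=snap('side','side4'); a=cv2.resize(s['img'][110:260,210:340,::-1],None,fx=4,fy=4,interpolation=cv2.INTER_CUBIC)
t=snap('top','top4'); b=cv2.resize(t['img'][140:260,200:293,::-1],None,fx=3,fy=3,interpolation=cv2.INTER_CUBIC)
b=cv2.copyMakeBorder(b,0,240,0,0,cv2.BORDER_CONSTANT)
cv2.imwrite('pics/c6.png',cv2.convertScaleAbs(np.hstack([a,b])[:600,:800],alpha=1.4,beta=20))
E
```

```text
[0.6069 0.184  0.1825] [-1.7999e+02 -1.0000e-02 -9.6600e+00] | shift cm [-0.12  0.54  2.6 ] turn [-0.01 -0.01  0.14]
```

View pics/c6.png

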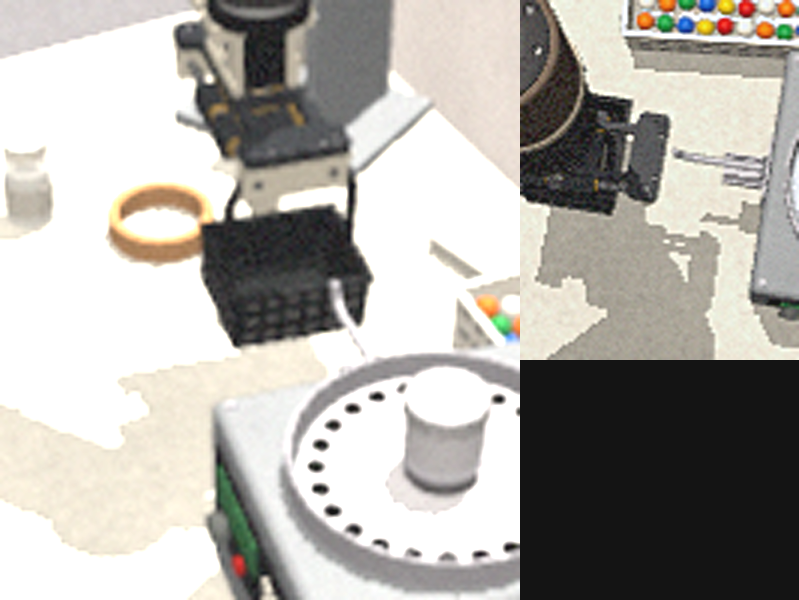

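The basket is aligned outside the hook, whose tip is at side (293.8,181.2) and top (252,191). I'll check the hook position against the fit.

Run:
```python
from h import *
p,e=tri(load('side4'),(293.75,181.2),load('top4'),(252,191)); 
Rm=R.from_euler('z',-9.77,degrees=True); print(p,e,'machine',Rm.inv().apply(p-[.5795,-.1273,0]))
# basket rim in the side view: which basket pose (machine axes) fits
s=load('side4')
for n,P in dict(mm=(-.055,-.045),pm=(.055,-.045),mp=(-.055,.045)).items():
    w=np.array([.5795,-.1273,0])+Rm.apply([P[0],.311+P[1],.07+.055]); q=proj(s,w)[0]; print(n,q,(q-[210,110])*4)
```

```text
[0.61776175 0.08161387 0.16713738] 0.0014050194359245642 machine [0.00225551 0.21237674 0.16713738]
mm [270.12397941 185.19494019] [240.49591766 300.77976075]
pm [303.93803341 178.62981736] [375.75213365 274.51926944]
mp [261.77109557 168.43676607] [207.08438229 233.74706428]
```

Scaled: 8 cm / 40 = 0.2, 2.5 cm / 40 = 0.0625.

Emit:
{"op": "send_rows", "data": {
  "plan": [
    [[0,0,0.025,0,0,0],[0,0,0.0625,0,0,0],[0,0,0.0625,0,0,0],[0,0.05,0.0625,0,0,0],[0,0.1,0.0625,0,0,0],[0,0.1375,0.0625,0,0,0],[0,0.175,0.0625,0,0,0],[0,0.2,0.0625,0,0,0]]
  ]
}}

```text
clock: 5.87
tool_pos: [0.5935, 0.1026, 0.1577]
orientation: [-180.0, -0.0, -9.8]
force: [-0.2, 0.3, -3.2]
opening: 0.0081
gripper_force: 30.0
```

Scaled: 3.5 cm / 40 = 0.0875, 2.9 cm / 40 = 0.0725.

Emit:
{"op": "send_rows", "data": {
  "plan": [
    [[0,0.0125,0,0,0,0],[0,0.0325,0,0,0,0],[0,0.0525,0,0,0,0],[0,0.0725,0,0,0,0],[0,0.0875,0,0,0,0],[0,0.0875,0,0,0,0],[0,0.0875,0,0,0,0]]
  ]
}}

```text
clock: 6.45
tool_pos: [0.5879, 0.0697, 0.1574]
orientation: [-180.0, -0.0, -9.8]
force: [-0.3, -0.1, -2.8]
opening: 0.008
gripper_force: 30.0
```

Scaled: 1.6 cm / 40 = 0.04, 1.2 cm / 40 = 0.03.

Emit:
{"op": "send_rows", "data": {
  "plan": [
    [[0,0,0.01,0,0,0],[0,0,0.02,0,0,0],[0,0,0.03,0,0,0],[0,0,0.04,0,0,0],[0,0,0.04,0,0,0],[0,0,0.04,0,0,0]]
  ]
}}

```text
clock: 6.95
tool_pos: [0.5877, 0.0699, 0.1408]
orientation: [180.0, 0.0, -9.7]
force: [-0.1, -0.4, -2.0]
opening: 0.008
gripper_force: 30.0
```

```bash
python3 go.py .586 .0705 .1345 -9.8
python3 - <<'E'
from h import *
s=snap('side','side5'); a=cv2.resize(s['img'][120:270,210:340,::-1],None,fx=4,fy=4,interpolation=cv2.INTER_CUBIC)
t=snap('top','top5'); b=cv2.resize(t['img'][140:260,200:293,::-1],None,fx=3,fy=3,interpolation=cv2.INTER_CUBIC)
b=cv2.copyMakeBorder(b,0,240,0,0,cv2.BORDER_CONSTANT)
cv2.imwrite('pics/c7.png',cv2.convertScaleAbs(np.hstack([a,b])[:600,:800],alpha=1.4,beta=20))
E
```

```text
[0.5877 0.0699 0.1408] [ 1.7997e+02  5.0000e-02 -9.7200e+00] | shift cm [-0.17 -0.03  0.63] turn [0.03 0.05 0.08]
```

View pics/c7.png

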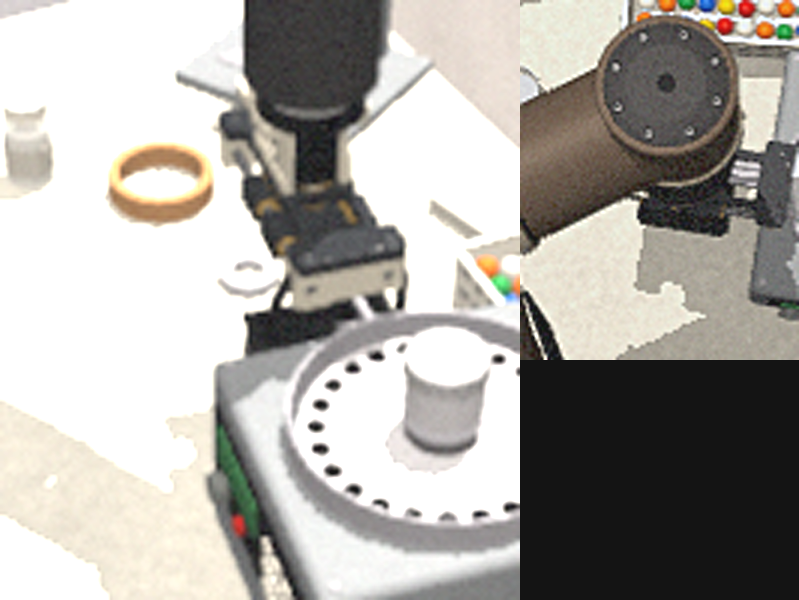

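The rod passes between the handle's legs, at side crop (360,305), and nothing has touched so far. I'll lower until the rod takes the load.

Scaled: 0.5 cm / 40 = 0.0125, 0.3 cm / 40 = 0.0075.

Emit:
{"op": "send_rows", "data": {
  "plan": [
    [[0,0,0.0075,0,0,0],[0,0,0.0125,0,0,0],[0,0,0.0125,0,0,0],[0,0,0.0125,0,0,0]]
  ]
}}

```text
clock: 7.38
tool_pos: [0.5878, 0.0698, 0.1362]
orientation: [180.0, 0.0, -9.7]
force: [0.7, 0.2, -3.5]
opening: 0.008
gripper_force: 30.0
```

Scaled: 0.15 cm / 40 = 0.0038.

Emit:
{"op": "send_rows", "data": {
  "plan": [
    [[0,0,0.0038,0,0,0],[0,0,0.0038,0,0,0],[0,0,0.0038,0,0,0]]
  ]
}}

```text
clock: 7.63
tool_pos: [0.5881, 0.0699, 0.135]
orientation: [-180.0, -0.0, -9.7]
force: [-0.3, -0.1, -2.7]
opening: 0.008
gripper_force: 30.0
```

Scaled: 0.15 cm / 40 = 0.0038.

Emit:
{"op": "send_rows", "data": {
  "plan": [
    [[0,0,0.0038,0,0,0],[0,0,0.0038,0,0,0],[0,0,0.0038,0,0,0]]
  ]
}}

```text
clock: 7.88
tool_pos: [0.5882, 0.0699, 0.1339]
orientation: [-180.0, -0.0, -9.7]
force: [-0.1, -0.0, 2.4]
opening: 0.0079
gripper_force: 30.0
```

Scaled: 0.1 cm / 40 = 0.0025.

Emit:
{"op": "send_rows", "data": {
  "plan": [
    [[0,0,0.0025,0,0,0],[0,0,0.0025,0,0,0],[0,0,0.0025,0,0,0]]
  ]
}}

```text
clock: 8.13
tool_pos: [0.5882, 0.0699, 0.1331]
orientation: [-180.0, -0.1, -9.7]
force: [-1.1, -1.1, 6.4]
opening: 0.008
gripper_force: 30.0
```

The rod took the load at the expected height. Releasing with a small opening.

Scaled: -0.1 cm / 40 = -0.0025.

Emit:
{"op": "send_rows", "data": {
  "plan": [
    [[0,0,-0.0025,0,0,0],[0,0,-0.0025,0,0,0],[0,0,-0.0025,0,0,0],[0,0,-0.0025,0,0,0],[0,0,-0.0025,0,0,0],[0,0,-0.0025,0,0,0],[0,0,-0.0025,0,0,0],[0,0,-0.0025,0,0,0]]
  ],
  "fingers": 0.3
}}

```text
clock: 8.8
tool_pos: [0.5879, 0.0699, 0.1333]
orientation: [180.0, 0.0, -9.7]
force: [-0.2, 0.5, 0.7]
opening: 0.0262
gripper_force: 0.0
```

Scaled: -15 cm / 40 = -0.375, -13 cm / 40 = -0.325.

Emit:
{"op": "send_rows", "data": {
  "plan": [
    [[0,0,-0.025,0,0,0],[0,0,-0.05,0,0,0],[0,0,-0.0875,0,0,0],[0,0,-0.125,0,0,0],[0,0,-0.175,0,0,0],[0,0,-0.25,0,0,0],[0,0,-0.325,0,0,0],[0,0,-0.375,0,0,0]]
  ]
}}

```text
clock: 9.47
tool_pos: [0.5887, 0.0698, 0.288]
orientation: [-179.9, -0.2, -9.7]
force: [0.7, 0.8, 0.4]
opening: 0.0262
gripper_force: 0.0
```

```bash
python3 go.py .5795 -.1273 .26 10
python3 - <<'E'
from h import *
s=snap('side','side6'); a=cv2.resize(s['img'][120:270,210:340,::-1],None,fx=4,fy=4,interpolation=cv2.INTER_CUBIC)
t=snap('top','top6'); b=cv2.resize(t['img'][140:260,200:293,::-1],None,fx=3,fy=3,interpolation=cv2.INTER_CUBIC)
b=cv2.copyMakeBorder(b,0,240,0,0,cv2.BORDER_CONSTANT)
cv2.imwrite('pics/c8.png',cv2.convertScaleAbs(np.hstack([a,b])[:600,:800],alpha=1.4,beta=20))
E
```

```text
[0.5887 0.0698 0.288 ] [-179.91   -0.24   -9.72] | shift cm [ 2.41 19.59  2.78] turn [ -0.05  -0.25 -19.72]
```

View pics/c8.png

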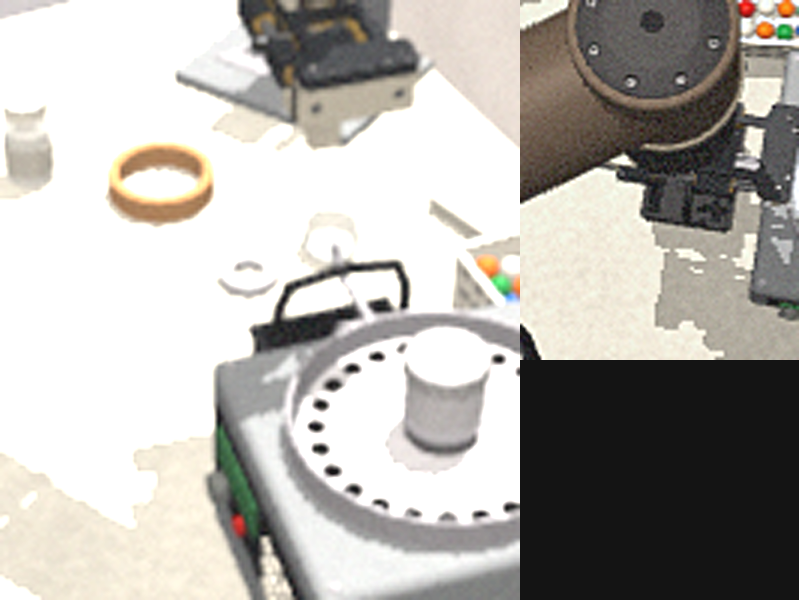

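The basket hangs from the hook, with the handle crest on the rod at side crop (350,268), and it has been released. Next I refine the spindle axis numerically.

Run:
```python
from h import *
for f,(cx,cy) in(('top0',(323,202)),('side0',(321,226))):
    s=load(f); g=cv2.cvtColor(s['img'],cv2.COLOR_RGB2GRAY); k=6
    x0,y0=cx-50,cy-50; c=cv2.resize(g[y0:y0+100,x0:x0+100],None,fx=k,fy=k,interpolation=cv2.INTER_CUBIC)
    th=cv2.adaptiveThreshold(c,255,cv2.ADAPTIVE_THRESH_MEAN_C,cv2.THRESH_BINARY_INV,41,25)
    n,l,st,ce=cv2.connectedComponentsWithStats(th)
    P=[]
    for i in range(1,n):
        if 40<st[i,4]<900 and max(st[i,2:4])<45:
            uv=(ce[i]+.5)/k-.5+[x0,y0]; w=onz(s,uv,.170); P.append(w[:2])
    P=np.array(P); r=np.linalg.norm(P-[.581,-.127],axis=1); Q=P[(r>.06)&(r<.1)]
    for _ in range(4):
        A=np.c_[2*Q,np.ones(len(Q))]; q=np.linalg.lstsq(A,(Q**2).sum(1),rcond=None)[0]; R0=np.sqrt(q[2]+q[0]**2+q[1]**2)
        e=abs(np.linalg.norm(Q-q[:2],axis=1)-R0); Q=Q[e<max(.0025,1.5*np.median(e))]
    print(f,len(P),len(Q),'centre',q[:2].round(4),'R',R0.round(4))
print(tri(load('top0'),(325.7,198.3),load('side0'),(321.7,209.3)))
```

```text
top0 76 19 centre [ 0.5848 -0.1265] R 0.0829
side0 49 16 centre [ 0.5818 -0.1245] R 0.0827
(array([ 0.58243054, -0.12719949,  0.23359899]), np.float64(0.0027640397487858643))
```

Scaled: 19.4 cm / 40 = 0.485, 17 cm / 40 = 0.425.

Emit:
{"op": "send_rows", "data": {
  "plan": [
    [[0.01,0.075,0,0,0,0],[0.0225,0.1625,0,0,0,0],[0.035,0.25,0,0,0,0],[0.0475,0.3375,0,0,0,0],[0.06,0.425,0,0,0,0],[0.0688,0.485,0,0,0,0],[0.0688,0.485,0,0,0,0],[0.0688,0.485,0,0,0,0]]
  ],
  "fingers": 1
}}

```text
clock: 10.23
tool_pos: [0.5818, -0.1274, 0.2836]
orientation: [-180.0, -0.0, -9.9]
force: [-0.4, 0.9, -0.1]
opening: 0.0737
gripper_force: 0.0
```

Emit:
{"op": "send_rows", "data": {
  "plan": [
    [[0,0,0,0,0,0],[0,0,0,0,0,0],[0,0,0,0,0,0],[0,0,0,0,0,0]]
  ]
}}

```text
clock: 10.57
tool_pos: [0.5823, -0.1251, 0.2835]
orientation: [-180.0, -0.0, -9.7]
force: [0.1, -0.4, -0.1]
opening: 0.0871
gripper_force: 0.0
```

```bash
python3 go.py .583 -.126 .209 -9.7; python3 -c "
from h import *
o=ctrl.get_obs();print(o['joint_pos'].round(1),o['opening'])"
```

```text
[ 0.5823 -0.1251  0.2835] [-1.7999e+02 -1.0000e-02 -9.6600e+00] | shift cm [0.09 0.08 7.45] turn [-0.01 -0.01  0.04]
[  6.7  11.3  -4.6  -0.  -74.1  73.7] 0.08705996408730982
```

Scaled: 7.4 cm / 40 = 0.185, 6.8 cm / 40 = 0.17.

Emit:
{"op": "send_rows", "data": {
  "plan": [
    [[0.0025,0.0025,0.025,0,0,0],[0.0025,0.0025,0.0625,0,0,0],[0.0025,0.0025,0.1,0,0,0],[0.0025,0.0025,0.1375,0,0,0],[0.0025,0.0025,0.17,0,0,0],[0.0025,0.0025,0.185,0,0,0],[0.0025,0.0025,0.185,0,0,0],[0.0025,0.0025,0.185,0,0,0]]
  ]
}}

```text
clock: 11.23
tool_pos: [0.5831, -0.127, 0.2092]
orientation: [180.0, 0.0, -9.7]
force: [1.0, -0.3, -1.0]
opening: 0.0879
gripper_force: 0.0
```

Emit:
{"op": "send_rows", "data": {
  "plan": [
    [[0,0,0,0,0,0],[0,0,0,0,0,0],[0,0,0,0,0,0],[0,0,0,0,0,0]]
  ],
  "fingers": 0.6
}}

```text
clock: 11.57
tool_pos: [0.5832, -0.1272, 0.2099]
orientation: [-180.0, -0.1, -9.7]
force: [0.0, -0.1, 1.1]
opening: 0.0663
gripper_force: 0.0
```

Emit:
{"op": "send_rows", "data": {
  "plan": [
    [[0,0,0,0,0,0],[0,0,0,0,0,0],[0,0,0,0,0,0],[0,0,0,0,0,0]]
  ]
}}

```text
clock: 11.9
tool_pos: [0.5832, -0.127, 0.2097]
orientation: [-180.0, -0.0, -9.7]
force: [0.3, 1.4, 2.4]
opening: 0.0552
gripper_force: 30.0
```

Scaled: 0.3 cm / 40 = 0.0075, 0.1 cm / 40 = 0.0025.

Emit:
{"op": "send_rows", "data": {
  "plan": [
    [[0,0,0.0025,0,0,0],[0,0,0.0075,0,0,0],[0,0,0.0075,0,0,0],[0,0,0.0075,0,0,0]]
  ],
  "fingers": 0.5
}}

```text
clock: 12.23
tool_pos: [0.584, -0.1271, 0.2089]
orientation: [-180.0, -0.2, -9.7]
force: [-3.9, 3.8, 14.7]
opening: 0.0556
gripper_force: 30.0
```

Scaled: 15 degrees / 120 = 0.125.

Emit:
{"op": "send_rows", "data": {
  "plan": [
    [[0,0,0,0,0,0.0333],[0,0,0,0,0,0.0667],[0,0,0,0,0,0.1],[0,0,0,0,0,0.125],[0,0,0,0,0,0.125],[0,0,0,0,0,0.125]]
  ]
}}

```text
clock: 12.73
tool_pos: [0.5847, -0.1272, 0.2094]
orientation: [-179.9, -0.3, -24.7]
force: [-2.4, 3.3, 15.4]
opening: 0.0554
gripper_force: 30.0
```

```bash
python3 -c "
from h import *
o=ctrl.get_obs();print(o['tool_pos'],o['moment'],o['force'],o['joint_pos'])"
```

```text
[ 0.58469655 -0.12715817  0.20940196] [ 1.28485953  0.82593799 -0.13394505] [-2.35078266  3.30302948 15.3939543 ] [  6.4749279   13.88202137 -11.07842931   0.08085956 -64.75525516
  58.78808951]
```

Scaled: 8 degrees / 120 = 0.0667.

Emit:
{"op": "send_rows", "data": {
  "plan": [
    [[0,0,0,0,0,0.0167],[0,0,0,0,0,0.0333],[0,0,0,0,0,0.05],[0,0,0,0,0,0.0667],[0,0,0,0,0,0.0667]]
  ]
}}

```text
clock: 13.15
tool_pos: [0.5845, -0.1274, 0.2092]
orientation: [-179.9, -0.2, -32.8]
force: [-1.8, 2.6, 15.1]
opening: 0.055
gripper_force: 30.0
```

Scaled: 6 degrees / 120 = 0.05.

Emit:
{"op": "send_rows", "data": {
  "plan": [
    [[0,0,0,0,0,0.0167],[0,0,0,0,0,0.0333],[0,0,0,0,0,0.05],[0,0,0,0,0,0.05]]
  ]
}}

```text
clock: 13.48
tool_pos: [0.5837, -0.1271, 0.2077]
orientation: [-179.9, -0.1, -38.9]
force: [-0.6, 1.9, 5.9]
opening: 0.0551
gripper_force: 30.0
```

The force fell from 15 to 6 N, so the keyways look to be engaging. I'll turn slightly further and follow it down.

Scaled: 3 degrees / 120 = 0.025.

Emit:
{"op": "send_rows", "data": {
  "plan": [
    [[0,0,0,0,0,0.0167],[0,0,0,0,0,0.025],[0,0,0,0,0,0.025]]
  ]
}}

```text
clock: 13.73
tool_pos: [0.5835, -0.1269, 0.2066]
orientation: [-179.9, -0.0, -41.8]
force: [1.6, 2.4, 2.2]
opening: 0.0552
gripper_force: 30.0
```

Scaled: 0.4 cm / 40 = 0.01, 0.2 cm / 40 = 0.005.

Emit:
{"op": "send_rows", "data": {
  "plan": [
    [[0,0,0.005,0,0,0],[0,0,0.01,0,0,0],[0,0,0.01,0,0,0],[0,0,0.01,0,0,0]]
  ]
}}

```text
clock: 14.07
tool_pos: [0.5833, -0.1267, 0.2022]
orientation: [-180.0, -0.0, -41.7]
force: [1.4, 4.5, 3.3]
opening: 0.0553
gripper_force: 30.0
```

It dropped freely by about 7 mm. Now pressing against the spring.

Scaled: 0.3 cm / 40 = 0.0075, 0.2 cm / 40 = 0.005.

Emit:
{"op": "send_rows", "data": {
  "plan": [
    [[0,0,0.0025,0,0,0],[0,0,0.005,0,0,0],[0,0,0.0075,0,0,0],[0,0,0.0075,0,0,0]]
  ]
}}

```text
clock: 14.4
tool_pos: [0.5836, -0.1269, 0.2005]
orientation: [-179.9, -0.1, -41.7]
force: [0.1, 6.8, 9.1]
opening: 0.0552
gripper_force: 30.0
```

Scaled: 0.3 cm / 40 = 0.0075, 0.2 cm / 40 = 0.005.

Emit:
{"op": "send_rows", "data": {
  "plan": [
    [[0,0,0.0025,0,0,0],[0,0,0.005,0,0,0],[0,0,0.0075,0,0,0],[0,0,0.0075,0,0,0]]
  ]
}}

```text
clock: 14.73
tool_pos: [0.5837, -0.1269, 0.1984]
orientation: [-179.9, -0.1, -41.7]
force: [-1.8, 8.2, 15.6]
opening: 0.0552
gripper_force: 30.0
```

Scaled: 0.1 cm / 40 = 0.0025.

Emit:
{"op": "send_rows", "data": {
  "plan": [
    [[0,0,0.0025,0,0,0],[0,0,0.0025,0,0,0],[0,0,0.0025,0,0,0]]
  ]
}}

```text
clock: 14.98
tool_pos: [0.5837, -0.1269, 0.1983]
orientation: [-179.9, -0.1, -41.7]
force: [-5.1, 8.6, 22.2]
opening: 0.0552
gripper_force: 30.0
```

Emit:
{"op": "send_rows", "data": {
  "plan": [
    [[-0.0013,-0.0005,0,0,0,0],[-0.0025,-0.001,0,0,0,0],[-0.0025,-0.001,0.0013,0,0,0],[-0.0025,-0.001,0.0013,0,0,0]]
  ]
}}

```text
clock: 15.32
tool_pos: [0.5836, -0.1267, 0.1982]
orientation: [-179.9, -0.2, -41.7]
force: [-4.2, 4.9, 22.2]
opening: 0.0553
gripper_force: 30.0
```

Run:
```python
from h import *
z=[]
for i in range(6):
    ctrl.snapshot('top'); o=ctrl.get_obs(); z.append(np.r_[o['tool_pos'][2]*1000,o['force'],o['moment'][2],o['gripper_force']])
print(np.round(z,2))
```

```text
[[ 1.9823e+02 -4.2300e+00  4.8700e+00  2.1680e+01 -1.9000e-01  3.0000e+01]
 [ 1.9823e+02 -4.8500e+00  5.5500e+00  2.1210e+01 -1.6000e-01  3.0000e+01]
 [ 1.9823e+02 -4.3200e+00  4.8900e+00  2.2030e+01 -2.5000e-01  3.0000e+01]
 [ 1.9823e+02 -3.8100e+00  5.0100e+00  2.1770e+01 -2.2000e-01  3.0000e+01]
 [ 1.9822e+02 -3.7500e+00  5.4900e+00  2.1170e+01 -2.1000e-01  3.0000e+01]
 [ 1.9821e+02 -4.1000e+00  5.0000e+00  2.1130e+01 -1.7000e-01  3.0000e+01]]
```

```bash
python3 -c "
from plant import ctrl
print(ctrl.close_job())"
```

```text
the job is handed in; nothing more can be done
None
```

The basket hangs released on the hook, and the collar is keyed over the pins and held down with about 22 N against a firm stop, 11.5 mm below its resting height (12 mm expected, judged by force and height, not by picture); the job was handed in at about 16 s.

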